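# Mount spacers on a carrier plate and hold it out to the mark

### The arm

A 7-joint arm with a two-finger parallel gripper is mounted at the origin on the work surface. World frame = base frame: x ahead of the robot, y to its left, z up, the work surface at z = 0. Lengths are in m, angles in rad, forces in N, time in s.
With the tool pointing down it reaches from about 0.4 to 0.85 m from the base axis. Payload 4.5 kg.
Tool frame: the origin (TCP) lies between the finger pads; the fingertips stand 19 mm ahead of it and the grasp point (between the pads) is the TCP (r.tips_ahead is the distance from the TCP to the fingertips, in m); z points along the fingers, y is the line along which they close (so a half turn about z gives the same grasp; the last joint's range is limited). The gripper opens to 88 mm and grips with 3 to 60 N. Pads are 18 mm wide; open, the fingers measure 123 mm over their backs; the gripper's body (75 mm by 187 mm) begins 45 mm behind the grasp point.
Start: joints at [-1.213, 0.689, -0.195, 1.565, 0.157, 0.902, -0.215], TCP at [0.199, 0.593, 0.258] pointing down, gripper open.
Joint ranges: [-3.01, 3.01], [-0.46, 2.08], [-1.47, 1.51], [0.13, 2.56], [-1, 4.14], [0.04, 2.09], [-2.66, 2.66]. Speed limits (rad/s): [2.57, 2.57, 3.14, 3.14, 3.14, 3.14, 3.14].

### API

Orientations are given as a unit quaternion [x, y, z, w].
In Python, from plant import r, cams, models gives the robot as it stands. The module is installed in compiled form; this text tells all that it offers.
- The arm moves only by the tool jog_arm, never from a script. Its arguments are lists of equal length, an entry for each row: "turn": the turn, a rotation vector about the tool's x, y, z in rad, a list of three; "translation": the shift along the tool's x, y, z in m, a list of three; "grip": the closure, from 0 (fully open) to 1 (shut). In form: {"turn": [[ax, ay, az], ...], "translation": [[tx, ty, tz], ...], "grip": [grip, ...]}. A call has 1 to 20 rows; each row is the pose to reach, as a shift and turn from the pose commanded when the call began, along the tool's axes at that moment; what a row does not reach only later rows make up. A row lasts 1/8 s, in which the tool goes at most 62.5 mm and 10.7 degrees, less where a joint would pass 70% of its speed; a pose out of reach is approached as far as the arm can. A call with a gripper value outside its range is refused whole. The fingers move at their own pace and stop on an object; "force" is the grip in N (left out, the last holds). Time passes only in rows, so rows that repeat a pose let the fingers close. It gives the time, the measured TCP pose, the force, the opening and the grip force at its end, in the units of the state.
- r.get_state(): the state, without advancing time (a new reading comes with each control period).
- cams.snapshot(name): name is "side" or "top" or "wrist"; returns the picture (400x640x3 uint8, red, green, blue); there is no depth.
- cams.camera_params(name): a dict with "fx", "fy", "cx", "cy" (pixels), "eye" and "orientation" of the camera in the world. Camera axes: x right, y up, looking along -z (the intrinsics and any distortion apply to the point x, -y, -z); pixel columns grow to the right and rows downward; lengths in m; the calibration is good to about 2 mm. A picture is of the moment at which its call begins: read the wrist's pose just before it. camera_params takes no time and is no camera call; for the wrist camera it gives the pose at the moment of the call.
- r.finish_job(): hands the job in; it is judged then, once.
Trained networks look in the newest picture that a camera, given by its name, has taken for a name from the list of things; names that differ only in an ending like _2 or _b are one class to them, and where a whole thing is asked for, a point or a joint stands for the part that bears it (a point fixed in the world has none). Each returns a list of dicts, best first, with "p" (0 to 1); they miss things now and then, are a little off and sometimes report something else, mostly with a low value. They report only what shows in the picture. A call takes as long as a camera call. They do not tell look-alikes from the thing itself.
- models.find_in(camera, name): "position" ([x, y, z] in m, in world coordinates, good to about 4 mm: the middle of the surface that is visible of it).
- models.masks_of(camera, name): "pixels" (400x640 bool, what is visible of it).
- models.place_of(camera, name): "position" ([x, y, z] in m, in world coordinates, good to about 4 mm: a listed point, or the origin of a listed thing).
The state is a dict: "clock": time; "q": joint angles; "qd": joint speeds; "joint_torque": joint torques, N m; "tool_pos": TCP position; "eef_rot": TCP orientation; "contact_force": force on the tool from outside, world axes, zero at the start; "moment": the same for the moment, N m; "opening": opening from 0.0 (shut) to 1.0 (fully open); "finger_force": force on a finger pad.
Only numpy, scipy, OpenCV 4.12 (cv2) and the standard library are available. Lean on these libraries where they do the work, as an engineer would, in place of code of your own. Each camera call takes 0.05 s, during which the arm holds its last target. There are 200 camera calls.

### The job

Thread the wide spacer and then the narrow one fully home onto the post of the aluminium carrier plate. Then slide the plate straight out over the riser's open end, keeping it flat on the riser without lifting or tipping it, until its leading end is level with the tip of the pointer gauge, so that the post's screw can be reached from below. It would tip there by itself, so finish while still holding the plate steady at the mark: do not let go, and leave everything else on the bench where it is.

Things in the scene. Friction and masses are not known exactly. Their poses are not given: they have to be found in the camera images.
- riser: Fixed plywood bench riser, 120 mm wide (its x), 270 mm long (its y), flat top 60 mm above the bench; origin at the centre of its footprint. The plate is slid over its -y end (edge 135 mm from the origin); -y is outward, roughly the robot's right. The plate drags on it (friction coefficient 0.4 to 0.6, so pressing down makes it drag harder and an arm may stop some mm short).
- plate: Loose aluminium plate flat on the riser, 70 mm wide (x), 240 mm long (y), 6 mm thick, 0.3 kg; origin: centre of its underside. Steel post near its -y (leading) end, black handle block near its +y end. Nothing guides it; it starts with 2 to 20 mm of overhang. With both spacers on it balances 70 to 80 mm from the leading end, so at the mark its handle end must be held down (up to 6 N).
- plate_end (a point): Middle of the plate's leading (-y) end face, half-way through its thickness, 120 mm from the plate's centre; axes as the plate's.
- plate_handle (a point): Centre of the plate's black handle block, 44 mm across the plate (x), 24 mm along it (y), standing 40 mm above the plate's face; this point is 20 mm above the plate's face (26 mm above the plate's underside) and 95 mm from the plate's centre towards +y. Axes as the plate's.
- plate_post_foot (a point): Foot of the steel post, on the plate's upper face, 90 mm from the plate's centre towards -y, on the centre line. The post is 12 mm in diameter and 56 mm high above the face, with a tapered tip. Axes as the plate's.
- wide_mid (a point): Centre, half-way up, of the wide steel spacer ring lying flat on the bench: 46 mm outside diameter, 16 mm hole, 18 mm high, about 0.2 kg; z up its axis.
- narrow_mid (a point): Centre, half-way up, of the narrow steel spacer ring standing on the bench: 30 mm outside diameter, 16 mm hole, 25 mm high, about 0.1 kg; z up its axis.
- gauge: Fixed pointer gauge on the bench beyond the riser's open end, on the far (+x) side of the plate's path: dark base 50 mm square whose centre is 55 mm towards its own +x from the origin, a post, and a thin blade (height 66 mm) that points to its own -x. Axes parallel to the riser's; origin on the bench below the pointer's tip. 75 mm high in all.
- gauge_tip (a point): The tip of the pointer, the mark: 66 mm above the bench, 105 to 135 mm beyond the riser's edge, beside the plate's path (clear of the plate). Axes parallel to the riser's: the plate's leading end is at the mark when it has the same y as the tip in these axes.
- led_panel: Bystander, to be left where it is: black LED matrix panel with white dots, 60 x 120 x 12 mm; origin at its underside.
- breadboard: Bystander, to be left where it is: white breadboard, 55 x 165 mm, 15 mm high; origin at its underside.
- solder_reel: Bystander, to be left where it is: metal solder reel, 60 mm diameter, 43 mm high; origin at its underside.
- flux_jar: Bystander, to be left where it is: small amber jar, 42 mm diameter, 42 mm high; origin at its underside.
- screwdriver: Bystander, to be left where it is: screwdriver, 150 mm long, lying; origin at its underside.
- parts_tray: Bystander, to be left where it is: grey divided parts tray, 90 x 120 x 30 mm; origin at its underside.
- hex_board: Bystander, to be left where it is: thin black hexagonal ring board, 90 mm across, 4 mm thick; origin at its underside.
Mind the look-alikes: they are no part of the job. What is shaped like the plate but orange or purple is not meant.

How it is judged:
On the way, in this order (a step that is already met when the one before it is completed fails the run):
1. the wide spacer is fully home on the post, flat on the plate (z of wide_mid in the frame of plate_post_foot between 0.005 and 0.0115 m and horizontal distance between wide_mid and plate_post_foot below 0.005 m and angle between wide_mid's own z axis and vertical below 0.12 rad), for 0.2 s.
2. the narrow spacer is fully home on the post, on the wide one (all of step 1 and z of narrow_mid in the frame of plate_post_foot between 0.0265 and 0.033 m and horizontal distance between narrow_mid and plate_post_foot below 0.005 m and angle between narrow_mid's own z axis and vertical below 0.12 rad), for 0.2 s.
At the end, for the whole second after the job is handed in: Both spacers home on the post, wide below narrow (2.5 mm); the plate's leading end level with the pointer's tip within 5 mm, not touching it, straight within 8 degrees, flat within 3 degrees, its handle end within 4 mm of resting on the riser; still, and held by the fingers (all of step 2 and y of plate_end in the frame of gauge_tip between -0.005 and 0.005 m and x of plate_end in the frame of gauge_tip between -0.1 and -0.005 m and angle between the y axis of plate_end and the y axis of riser, either way round below 0.14 rad and angle between plate_end's own z axis and vertical below 0.05 rad and z of plate_handle in the frame of riser between 0.082 and 0.09 m and contact force between the fingers and plate above 0.5 N and contact force between plate and gauge below 0.1 N and linear speed of plate below 0.02 m/s); the arm keeps its last pose, push and grip.
It fails at once if the plate tips (more than 11 degrees) (angle between plate's own z axis and vertical above 0.2 rad).
It fails at once if the plate is lifted off the riser (more than 12 mm) (z of plate in the frame of riser above 0.072 m).
It fails at once if a bystander is shoved more than 30 mm (distance of any of led_panel, breadboard, solder_reel, flux_jar, screwdriver, parts_tray, hex_board from where it was at the start of the episode above 0.03 m).
It also fails if it takes over 69 s, if anything falls off the work surface, if the arm or the gripper's body presses on something with over 40 N, if the wrist force passes 120 N, or if a joint passes its speed limit or range.

## Working session

There is one attempt and no reset: what is moved stays moved. The work goes in short steps, Python scripts to look and compute and a tool call to move; the robot and the scene stay as the last step left them, time stands still between calls to the robot, and variables do not carry over. Pictures are saved under pics/ and viewed, at most 10 in all, crops included, and the job is handed in when it is done.

Besides the shell and the picture viewer there is one more tool, called as name(argument=value, ...), one argument or row to a line, values as JSON. jog_arm: Moves the arm, as the interface text tells. Its arguments: {"type":"object","properties":{"turn":{"type":"array"},"translation":{"type":"array"},"grip":{"type":"array"},"force":{"type":"number"}},"required":["turn","translation","grip"]}

```bash
mkdir -p pics
cat > h.py <<'E'
import numpy as np, cv2
from scipy.spatial.transform import Rotation as R
from plant import r,cams,models
def save(c,n):
    im=cams.snapshot(c); cv2.imwrite('pics/'+n,im[:,:,::-1]); return im
def proj(c,P,p=None):
    p=p or cams.camera_params(c)
    v=R.from_quat(p['orientation']).inv().apply(np.atleast_2d(P)-p['eye'])
    return np.c_[p['cx']+p['fx']*v[:,0]/-v[:,2],p['cy']+p['fy']*-v[:,1]/-v[:,2]]
def unproj(c,uv,z,p=None):
    p=p or cams.camera_params(c)
    uv=np.atleast_2d(uv).astype(float)
    d=np.c_[(uv[:,0]-p['cx'])/p['fx'],-(uv[:,1]-p['cy'])/p['fy'],-np.ones(len(uv))]
    d=R.from_quat(p['orientation']).apply(d)
    return p['eye']+d*((z-p['eye'][2])/d[:,2])[:,None]
E
python3 - <<'E'
from h import *
np.set_printoptions(precision=4,suppress=True)
s=r.get_state();print(s)
print(cams.camera_params('top'),cams.camera_params('side'))
for c in ['top','side']:
    im=save(c,c+'0.png')
    for n in ['riser','plate','plate_end','plate_handle','plate_post_foot','wide_mid','narrow_mid','gauge','gauge_tip']:
        for d in models.place_of(c,n)[:3]: print(c,n,np.round(d['position'],4),round(d['p'],2),proj(c,d['position'])[0].round())
E
```

```text
{'clock': 0.0, 'q': array([-1.2132,  0.69  , -0.1945,  1.5664,  0.1573,  0.9025, -0.2151]), 'qd': array([ 0.0001, -0.0001,  0.0002, -0.0001, -0.0002, -0.0012, -0.0005]), 'joint_torque': array([  0.0007, -52.7568,  -1.2665, -15.3428,  -0.0526,   0.0066,
         0.0002]), 'tool_pos': array([0.1987, 0.5919, 0.2569]), 'eef_rot': array([ 0.1612,  0.9869, -0.0009, -0.0001]), 'contact_force': array([-0.363 ,  0.5411, -1.0901]), 'moment': array([-0.0263,  0.0418, -0.0231]), 'finger_force': 0.0, 'opening': 1.0012242851875401}
{'fx': 495.0400571837266, 'fy': 495.0400571837266, 'cx': 316.7624007847858, 'cy': 203.59435581281417, 'eye': array([0.1934, 0.0289, 1.5671]), 'orientation': array([-0.0607,  0.0748,  0.7119, -0.6956])} {'fx': 385.61788684451153, 'fy': 385.61788684451153, 'cx': 316.6889177757172, 'cy': 201.9830951140883, 'eye': array([ 0.1106, -0.8466,  0.68  ]), 'orientation': array([ 0.4607, -0.1015, -0.1717,  0.8648])}
top riser [ 0.5232  0.0837 -0.0001] 0.82 [289. 196.]
top riser [ 0.5256 -0.3886  0.0105] 0.52 [435. 192.]
top plate [ 0.2876 -0.3377 -0.0022] 0.86 [423. 267.]
top plate
[... 1276 characters left out ...]
8.]
side plate_end [ 0.1763 -0.348   0.0059] 0.57 [244. 346.]
side plate_handle [ 0.3836 -0.3181  0.0257] 0.89 [332. 299.]
side plate_handle [0.5125 0.1494 0.0933] 0.73 [307. 168.]
side plate_handle [0.2728 0.2992 0.0272] 0.58 [224. 178.]
side plate_post_foot [ 0.2035 -0.3477  0.0039] 0.97 [257. 342.]
side plate_post_foot [0.1192 0.3984 0.0076] 0.77 [174. 177.]
side wide_mid [ 0.5062 -0.231   0.0076] 0.72 [361. 266.]
side narrow_mid [ 0.5263 -0.3847  0.0096] 0.59 [402. 307.]
side narrow_mid [ 0.6417 -0.2902 -0.0011] 0.5 [419. 269.]
side gauge [ 0.6107 -0.1606 -0.0036] 0.95 [382. 243.]
side gauge [0.5129 0.1487 0.0888] 0.15 [308. 169.]
side gauge_tip [ 0.6108 -0.1642  0.0666] 0.96 [386. 223.]
```

```bash
python3 -c "
import cv2;a=cv2.imread('pics/top0.png');print(a.shape)"
```

```text
(400, 640, 3)
```

View pics/top0.png

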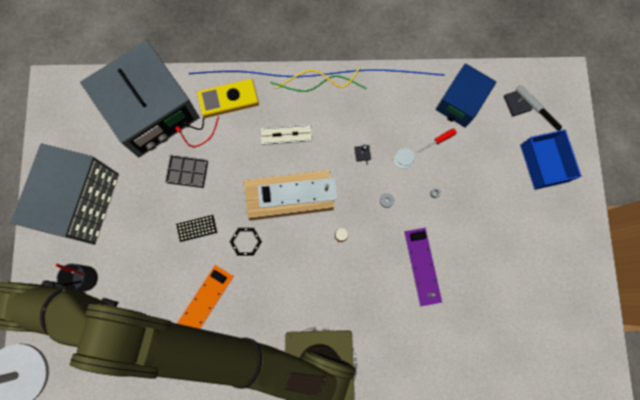

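View pics/side0.png

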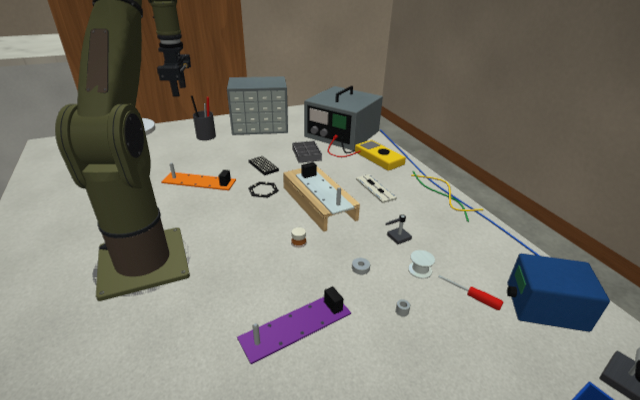

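Alternatives by top pixel:
- **Plates:** aluminium on the riser (290,192), orange (205,295), purple (423,267). I choose aluminium.
- **Rings:** wide (387,201), narrow (435,193). The reel (404,157) and jar (341,235) are not rings.

Next I check a crop and compute the first move.

```bash
cat >> h.py <<'E'
# desired tool: z down, tool y at world azimuth psi
def Rdes(psi):
    y=np.array([np.cos(psi),np.sin(psi),0]);z=np.array([0,0,-1.]);return R.from_matrix(np.c_[np.cross(y,z),y,z])
def cmd(p,psi=None,base=None):
    s=r.get_state(); R0=R.from_quat(s['eef_rot']); p0=s['tool_pos']
    if base is not None: p0,R0=base
    print('T',R0.inv().apply(np.array(p)-p0).round(4),'turn',(R0.inv()*Rdes(psi)).as_rotvec().round(4) if psi is not None else '')
E
python3 - <<'E'
from h import *
a=cv2.imread('pics/top0.png')[120:260,235:460]; cv2.imwrite('pics/crop0.png',cv2.resize(a,None,fx=3.5,fy=3.5,interpolation=cv2.INTER_CUBIC))
psi=np.pi/2+0.096
cmd([.46,.28,.27],psi); cmd([.47,-.23,.24],psi)
p=cams.camera_params('wrist');s=r.get_state();R0=R.from_quat(s['eef_rot']);print(R0.inv().apply(p['eye']-s['tool_pos']),(R0.inv()*R.from_quat(p['orientation'])).as_matrix().round(2),p['fx'],p['cx'],p['cy'])
E
```

```text
T [-0.347  -0.2132 -0.0123] turn [ 1.000e-04 -0.000e+00 -4.198e-01]
T [-0.5188 -0.6935  0.0177] turn [ 1.000e-04 -0.000e+00 -4.198e-01]
[ 0.07981593 -0.00083113 -0.12529573] [[-0.    0.95  0.31]
 [ 1.    0.   -0.  ]
 [-0.    0.31 -0.95]] 287.4567254287431 317.7422493977022 196.95146364119097
```

View pics/crop0.png

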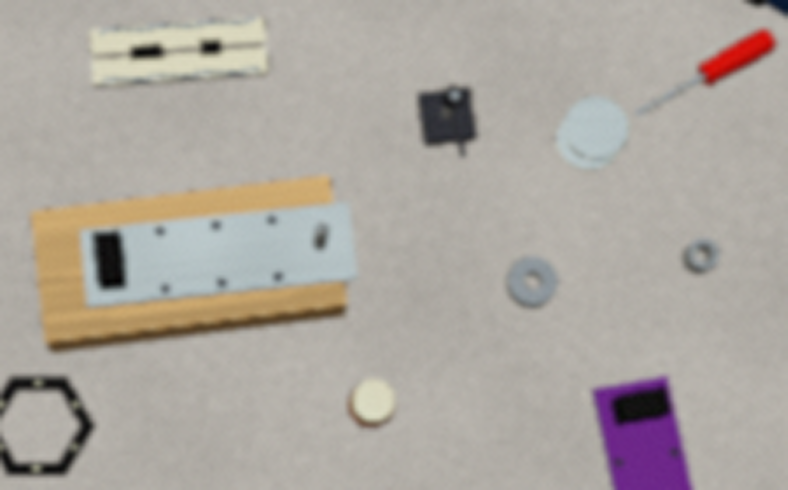

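The crop shows the bare aluminium plate with post and handle on the riser, the flat wide ring (530,282) and the narrow one (702,256), as expected. I move to a viewing pose over the wide ring.

jog_arm(
  turn=[
    [0,0,-0.18],
    [0,0,-0.36],
    [0,0,-0.42],
    [0,0,-0.42],
    [0,0,-0.42],
    [0,0,-0.42],
    [0,0,-0.42],
    [0,0,-0.42],
    [0,0,-0.42],
    [0,0,-0.42],
    [0,0,-0.42],
    [0,0,-0.42],
    [0,0,-0.42],
    [0,0,-0.42],
    [0,0,-0.42],
    [0,0,-0.42],
    [0,0,-0.42],
    [0,0,-0.42],
    [0,0,-0.42],
  ],
  translation=[
    [-0.347,-0.213,-0.01],
    [-0.347,-0.213,-0.01],
    [-0.347,-0.213,-0.01],
    [-0.347,-0.213,-0.01],
    [-0.347,-0.213,-0.01],
    [-0.347,-0.213,-0.01],
    [-0.347,-0.213,-0.01],
    [-0.519,-0.694,0.018],
    [-0.519,-0.694,0.018],
    [-0.519,-0.694,0.018],
    [-0.519,-0.694,0.018],
    [-0.519,-0.694,0.018],
    [-0.519,-0.694,0.018],
    [-0.519,-0.694,0.018],
    [-0.519,-0.694,0.018],
    [-0.519,-0.694,0.018],
    [-0.519,-0.694,0.018],
    [-0.519,-0.694,0.018],
    [-0.519,-0.694,0.018],
  ],
  grip=[0,0,0,0,0,0,0,0,0,0,0,0,0,0,0,0,0,0,0],
)

```text
clock: 3.38
tool_pos: [0.4705, -0.2285, 0.24]
eef_rot: [-0.05, 0.999, 0.0, 0.0]
contact_force: [-0.6, 0.3, 0.9]
opening: 0.996
finger_force: 0.0
```

```bash
cat >> h.py <<'E'
def ring(c,n,ztop,near):
    p=cams.camera_params(c); cams.snapshot(c)
    for d in models.masks_of(c,n):
        m=d['pixels'].astype(np.uint8); cs,_=cv2.findContours(m,cv2.RETR_EXTERNAL,cv2.CHAIN_APPROX_NONE)
        k=max(cs,key=cv2.contourArea)[:,0]
        # top-face rim fit: circle through points unprojected on ztop using bbox-free ellipse
        X=unproj(c,k,ztop,p)[:,:2]; (cx,cy),rad=cv2.minEnclosingCircle(X.astype(np.float32)*1000)
        print(n,'mask p',round(d['p'],2),np.round([cx/1000,cy/1000,rad/1000],4),'px',k.mean(0).round())
    for d in models.place_of(c,n)[:3]: print(n,'place',d['position'].round(4) if hasattr(d['position'],'round') else d['position'],round(d['p'],2))
E
python3 - <<'E'
from h import *
np.set_printoptions(precision=4,suppress=True)
print(r.get_state()['q'])
save('wrist','w1.png')
ring('wrist','wide_mid',.018,None)
E
```

```text
[ 0.6201  0.6024 -0.4109  1.8844  0.3471  0.7249  1.6814]
wide_mid mask p 0.7 [ 0.501  -0.2323  0.0241] px [313. 194.]
wide_mid place [0.5052, -0.2322, 0.0084] 0.65
```

View pics/w1.png

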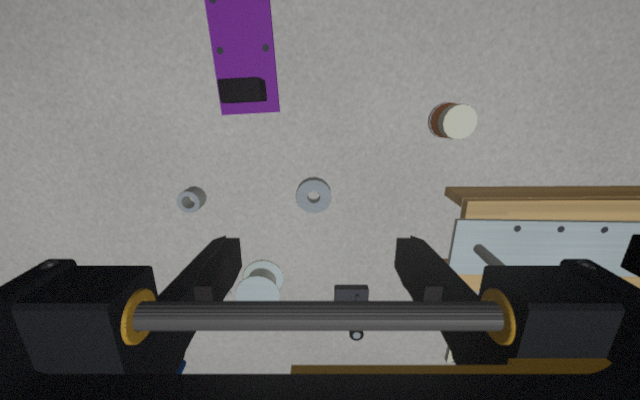

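The wrist view shows the wide ring at (313,195), the narrow one at (190,200), the plate's post at about (487,258) and the jar at (457,120). I go lower for a precise fix.

jog_arm(
  turn=[
    [0,0,0],
    [0,0,0],
    [0,0,0],
    [0,0,0],
  ],
  translation=[
    [-0.031,-0.007,0.06],
    [-0.031,-0.007,0.12],
    [-0.031,-0.007,0.13],
    [-0.031,-0.007,0.13],
  ],
  grip=[0,0,0,0],
)

```text
clock: 4.08
tool_pos: [0.5015, -0.2343, 0.1101]
eef_rot: [-0.048, 0.999, 0.0, -0.0]
contact_force: [-0.3, -0.2, 0.8]
opening: 0.998
finger_force: 0.0
```

```bash
cat >> h.py <<'E'
def ringfit(c,n,ztop,h,rad,im=None):
    """fit projected silhouette of an upright ring (cylinder) centre to the mask"""
    from scipy.optimize import minimize
    p=cams.camera_params(c); cams.snapshot(c); out=[]
    for d in models.masks_of(c,n)[:2]:
        m=d['pixels']; x0=unproj(c,np.argwhere(m)[:,::-1].mean(0),ztop-h/2,p)[0,:2]
        t=np.linspace(0,2*np.pi,60)
        def cost(x):
            P=np.vstack([np.c_[x[0]+rad*np.cos(t),x[1]+rad*np.sin(t),np.full(60,z)] for z in (ztop,ztop-h)])
            hull=cv2.convexHull((proj(c,P,p)*16).astype(np.int32).reshape(-1,1,2))
            q=np.zeros(m.shape,np.uint8); cv2.fillConvexPoly(q,hull,1,shift=4)
            mf=m.astype(np.uint8); k=cv2.findContours(mf,cv2.RETR_EXTERNAL,cv2.CHAIN_APPROX_NONE)[0]; mf=cv2.drawContours(mf*0,k,-1,1,-1)
            return (q!=mf).sum()/mf.sum()
        res=minimize(cost,x0,method='Nelder-Mead',options=dict(initial_simplex=[x0,x0+[.004,0],x0+[0,.004]],xatol=1e-4))
        print(n,round(d['p'],2),res.x.round(4),'mismatch',round(res.fun,3)); 
    for d in models.place_of(c,n)[:2]: print(' place',np.round(d['position'],4),round(d['p'],2))
E
python3 - <<'E'
from h import *
print(r.get_state()['tool_pos'])
ringfit('wrist','wide_mid',.018,.018,.023)
save('wrist','w2.png')
cmd([.502,-.2325,.021])
E
```

```text
[ 0.50146533 -0.23432959  0.11006404]
wide_mid 0.85 [ 0.5033 -0.2315] mismatch 0.091
 place [ 0.5031 -0.2305  0.0074] 0.7
T [0.0008 0.0028 0.0909] turn
```

View pics/w2.png

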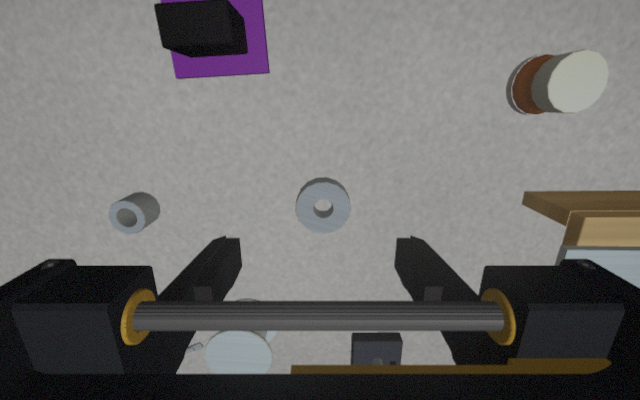

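The wide ring hole is at (323,207), and the fitted centre is (0.5033,-0.2313). I grasp and lift.

jog_arm(
  turn=[
    [0,0,0],
    [0,0,0],
    [0,0,0],
    [0,0,0],
    [0,0,0],
    [0,0,0],
    [0,0,0],
    [0,0,0],
    [0,0,0],
  ],
  translation=[
    [-0.002,0.0028,0.05],
    [-0.002,0.0028,0.085],
    [-0.002,0.0028,0.089],
    [-0.002,0.0028,0.089],
    [-0.002,0.0028,0.089],
    [-0.002,0.0028,0.089],
    [-0.002,0.0028,0.089],
    [-0.002,0.0028,0.089],
    [-0.002,0.0028,0.089],
  ],
  grip=[0,0,0,1,1,1,1,1,1],
  force=25,
)

```text
clock: 5.4
tool_pos: [0.5035, -0.2315, 0.0211]
eef_rot: [-0.048, 0.999, -0.0, 0.0]
contact_force: [-1.9, 1.5, 4.8]
opening: 0.503
finger_force: 25.0
```

jog_arm(
  turn=[
    [0,0,0],
    [0,0,0],
    [0,0,0],
    [0,0,0],
    [0,0,0],
    [0,0,0],
    [0,0,0],
    [0,0,0],
    [0,0,0],
  ],
  translation=[
    [0,0,-0.05],
    [0,0,-0.11],
    [0,0,-0.17],
    [0.0145,0.05,-0.219],
    [0.0145,0.11,-0.219],
    [0.0145,0.17,-0.219],
    [0.0145,0.199,-0.219],
    [0.0145,0.199,-0.219],
    [0.0145,0.199,-0.219],
  ],
  grip=[1,1,1,1,1,1,1,1,1],
)

```text
clock: 6.52
tool_pos: [0.4695, -0.036, 0.2393]
eef_rot: [-0.048, 0.999, -0.0, -0.001]
contact_force: [0.3, -0.2, -2.6]
opening: 0.504
finger_force: 25.0
```

Run:
```python
from h import *
print(r.get_state()['tool_pos'],r.get_state()['opening'])
save('wrist','w3.png')
for n in ['plate_post_foot','plate_end','plate_handle','plate','gauge_tip','riser','wide_mid']:
    for d in models.place_of('wrist',n)[:2]: print(n,np.round(d['position'],4),round(d['p'],2),proj('wrist',d['position'])[0].round())
```

```text
[ 0.46947752 -0.03595775  0.23933483] 0.5035821691186231
plate_end [ 0.5364 -0.0641  0.0651] 0.77 [289. 236.]
plate_handle [0.517  0.152  0.0893] 0.88 [490. 246.]
plate_handle [ 0.3875 -0.3219  0.0262] 0.74 [64. 76.]
plate [0.5211 0.0534 0.0585] 0.83 [391. 230.]
riser [ 0.5226  0.0846 -0.0022] 0.95 [402. 214.]
wide_mid [ 0.4696 -0.0364  0.2267] 0.96 [318. 258.]
```

View pics/w3.png

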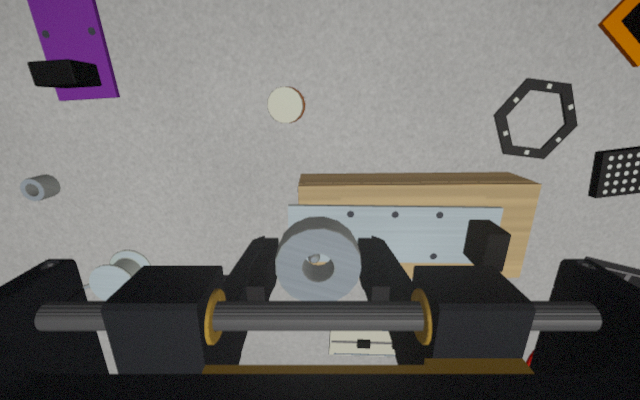

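Wide ring held centred: hole at (318,262), and the plate's near corner at (288,205). I move above the post so it shows clear of the ring.

jog_arm(
  turn=[
    [0,0,0],
    [0,0,0],
    [0,0,0],
  ],
  translation=[
    [-0.06,-0.003,0],
    [-0.06,-0.003,0],
    [-0.06,-0.003,0],
  ],
  grip=[1,1,1],
)

```text
clock: 7.3
tool_pos: [0.5294, -0.0322, 0.2394]
eef_rot: [-0.048, 0.999, 0.0, -0.001]
contact_force: [-0.8, -0.2, -1.0]
opening: 0.506
finger_force: 25.0
```

Run:
```python
from h import *
p=cams.camera_params('wrist')
print(unproj('wrist',[[288,205],[502,207]],.066))
print(r.get_state()['tool_pos'])
im=save('wrist','w4.png')
for n in ['plate_post_foot','plate_end','plate_handle','plate','gauge_tip','riser','wide_mid']:
    for d in models.place_of('wrist',n)[:2]: print(n,np.round(d['position'],4),round(d['p'],2),proj('wrist',d['position'])[0].round())
print('foot/top pred',proj('wrist',[[.531,-.033,.066],[.531,-.033,.122]]))
```

```text
[[ 0.55856414 -0.06311401  0.066     ]
 [ 0.53833046  0.17261143  0.066     ]]
[ 0.52936687 -0.03219145  0.23939165]
plate_post_foot [ 0.5325 -0.0281  0.0622] 0.97 [322. 185.]
plate_end [ 0.5348 -0.0639  0.0637] 0.94 [289. 184.]
plate_handle [ 0.385  -0.3203  0.0272] 0.96 [51. 10.]
plate_handle [0.5183 0.1494 0.0883] 0.58 [499. 194.]
plate [0.5226 0.0552 0.0631] 0.63 [399. 183.]
gauge_tip [ 0.6077 -0.1677  0.0624] 0.97 [195. 235.]
gauge_tip [ 0.6151  0.4118 -0.0045] 0.39 [618. 255.]
wide_mid [ 0.6101 -0.1669  0.0642] 0.67 [195. 238.]
wide_mid [ 0.5266 -0.0325  0.2272] 0.61 [319. 254.]
foot/top pred [[317.57851404 183.05760517]
 [317.60220514 199.59799373]]
```

View pics/w4.png

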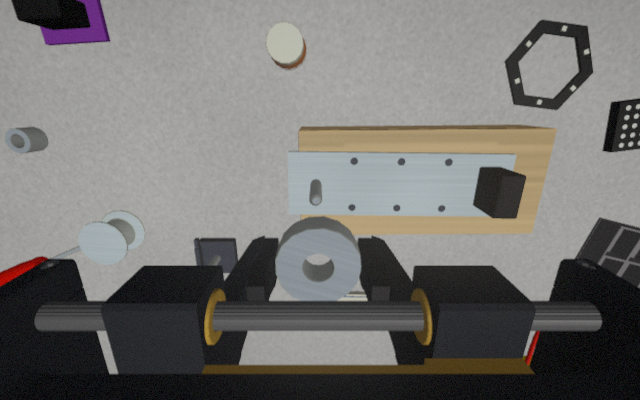

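The post shows clear of the ring: foot about (316,181), tip about (316,200). The gauge tip is near (213,262) and the ring hole at (318,266). I refine these numerically.

Run:
```python
from h import *
np.set_printoptions(linewidth=250)
im=cv2.imread('pics/w4.png'); g=cv2.cvtColor(im,cv2.COLOR_BGR2GRAY)
print(np.arange(304,330)); 
for y in range(174,210,1): print(y,g[y,304:330])
print('corner rows x=292..',[ (x,[int(v) for v in np.where(np.abs(np.diff(g[140:225,x].astype(int)))>18)[0]+140]) for x in (295,340,380,420,460)])
print('row 170 cols',g[170,280:300],g[200,280:300])
```

```text
[304 305 306 307 308 309 310 311 312 313 314 315 316 317 318 319 320 321 322 323 324 325 326 327 328 329]
174 [177 175 176 176 176 176 176 176 176 175 176 177 174 175 175 175 176 175 174 174 175 174 174 173 172 173]
175 [175 174 174 175 173 175 173 176 175 176 174 174 175 173 174 174 175 174 173 174 174 175 174 174 175 174]
176 [175 174 175 175 176 175 175 174 175 174 174 175 174 174 174 174 174 174 173 174 174 173 173 172 172 174]
177 [176 175 174 174 177 173 175 175 175 174 174 174 174 174 175 173 176 176 174 175 173 173 175 173 174 174]
178 [173 173 174 173 174 174 173 174 174 173 173 167 164 171 173 175 173 174 173 172 173 173 172 173 173 172]
179 [175 174 175 173 172 173 174 174 166 150 142 132 127 142 147 167 174 173 172 170 172 172 173 172 173 171]
180 [175 174 173 174 175 175 175 166 138 107  96  86  92 101 106 141 170 174 172 173 171 174 172 173 171 174]
181 [175 173 174 175 173 174 175 144 101  87  91  91  93  93  93 107 150 172 174 173 173 173 174 174 173 175]
182 [175 174 177 174 176 172 167 117  90  86  90  89  90  94  97  99 120 165 176 173 173 174 173 172 173 174]
183 
[... 2550 characters left out ...]
 173 174 175 173 171 168 160 164 172 174 173 171 174 174 175 174 172 173 173 173 173]
207 [171 171 172 173 171 172 173 173 172 172 171 172 171 171 171 172 172 172 171 172 172 171 171 171 173 174]
208 [173 173 175 172 172 174 172 172 172 172 173 173 172 172 172 174 173 172 171 174 172 171 174 171 172 173]
209 [174 174 175 174 174 174 173 175 172 176 176 174 174 175 176 174 174 175 176 175 174 175 173 176 174 173]
corner rows x=292.. [(295, [151, 221, 222]), (340, [150, 221, 222]), (380, []), (420, [151]), (460, [153])]
row 170 cols [162 163 165 169 167 164 163 162 173 174 173 173 173 174 174 172 175 175 174 173] [167 168 167 164 165 166 165 165 169 172 174 174 173 174 173 173 175 175 172 173]
```

Run:
```python
from h import *
np.set_printoptions(linewidth=250,precision=4,suppress=True)
print('tip',unproj('wrist',[315.6,199.6],.122),'footfront',unproj('wrist',[315.8,179.6],.066)+[.006,0,0])
print('near edge pts',unproj('wrist',[[295,151.5],[340,151.3],[460,153.7]],.066),'lead edge',unproj('wrist',[[287.7,170],[287.7,200]],.066))
s=r.get_state();print(s['tool_pos'])
g=cv2.cvtColor(cv2.imread('pics/w4.png'),cv2.COLOR_BGR2GRAY)
print(g[250:285:2,300:338:2])
print('pred ring hole top/bot centre px',proj('wrist',s['tool_pos']+[[0,0,-.003],[0,0,-.021]]))
t=np.linspace(0,2*np.pi,60)
for rad,z in ((.008,-.003),(.008,-.021),(.023,-.003),(.023,-.021)):
    P=proj('wrist',s['tool_pos']+np.c_[rad*np.cos(t),rad*np.sin(t),0*t+z]); print(rad,z,P.min(0),P.max(0))
ringfit('wrist','wide_mid',s['tool_pos'][2]-.003,.018,.023)
```

```text
tip [[ 0.5312 -0.0348  0.122 ]] footfront [[ 0.5334 -0.0353  0.066 ]]
near edge pts [[ 0.4994 -0.0596  0.066 ]
 [ 0.4947 -0.0131  0.066 ]
 [ 0.4852  0.1119  0.066 ]] lead edge [[ 0.5197 -0.066   0.066 ]
 [ 0.5533 -0.0638  0.066 ]]
[ 0.5295 -0.0321  0.2398]
[[143 143 147 148 147 149 150 149 145 146 146 145 149 147 148 146 147 147 150]
 [147 145 144 144 146 146 146 147 150 151 149 149 147 148 148 146 146 148 147]
 [151 149 145 147 146 145 150 158 161 162 162 158 153 149 152 147 149 146 149]
 [146 148 148 150 158 163 168 163 166 163 164 165 167 160 151 152 150 151 151]
 [148 145 144 154 165 164 166 169 164 164 163 162 165 166 169 145 148 149 150]
 [145 145 125 113 162 164 162 165 165 166 164 165 165 163 157  84 138 144 146]
 [146 144 109 100 108 151 166 162 166 161 159 159 161 136  87  79  89 148 147]
 [148 128 105 101  98  94 113 137 143 152 141 133 107  85  81  81  74 143 149]
 [144 126 108  98  98  94  88  86  83  81  85  85  86  82  83  79  77 135 147]
 [139 122 107 102  99  93  89  87  83  82  86  86  85  83  86  82  79 123 146]
 [144 127 104  99  96  90  90  88  85  81  85  83  85
[... 290 characters left out ...]
87  91  87  85  84  82  86  86 107 137 141 141 144]
 [144 146 144 142 143 130 106 102  94  93  91  93 106 132 143 143 144 145 144]
 [140 140 141 141 144 145 147 139 134 130 135 139 149 149 146 148 144 145 144]
 [145 144 145 140 142 143 143 143 146 145 145 145 146 145 149 145 148 149 146]]
pred ring hole top/bot centre px [[319.7018 268.5581]
 [319.4682 251.3162]]
0.008 -0.003 [304.0388 254.6517] [335.3619 282.015 ]
0.008 -0.021 [305.4407 238.6197] [333.4926 263.6456]
0.023 -0.003 [274.6433 227.2501] [364.7733 306.08  ]
0.023 -0.021 [279.1173 213.7344] [359.8272 285.8014]
wide_mid 0.94 [ 0.5306 -0.0333] mismatch 0.116
 place [ 0.5279 -0.03    0.2285] 0.64
 place [ 0.5325 -0.0639  0.0627] 0.35
```

jog_arm(
  turn=[
    [0,0,0],
    [0,0,0],
    [0,0,0],
    [0,0,0],
    [0,0,0],
    [0,0,0],
  ],
  translation=[
    [-0.0028,-0.0025,0.05],
    [-0.0028,-0.0025,0.085],
    [-0.0028,-0.0025,0.095],
    [-0.0028,-0.0025,0.105],
    [-0.0028,-0.0025,0.115],
    [-0.0028,-0.0025,0.12],
  ],
  grip=[1,1,1,1,1,1],
)

```text
clock: 8.6
tool_pos: [0.5332, -0.0342, 0.1198]
eef_rot: [-0.048, 0.999, 0.0, 0.001]
contact_force: [-0.6, 0.3, -2.0]
opening: 0.505
finger_force: 25.0
```

Run:
```python
from h import *
np.set_printoptions(linewidth=250,precision=4,suppress=True)
s=r.get_state();print(s['tool_pos'],s['contact_force'],s['moment'])
save('side','s1.png')
a=cv2.imread('pics/s1.png'); u,v=proj('side',s['tool_pos'])[0].astype(int); print(u,v)
cv2.imwrite('pics/s1c.png',cv2.resize(a[v-50:v+60,u-80:u+80],None,fx=5,fy=5,interpolation=cv2.INTER_CUBIC))
```

```text
[ 0.5332 -0.0342  0.1198] [-0.6106  0.3322 -2.0348] [ 0.0585 -0.0215 -0.0682]
339 187
```

View pics/s1c.png

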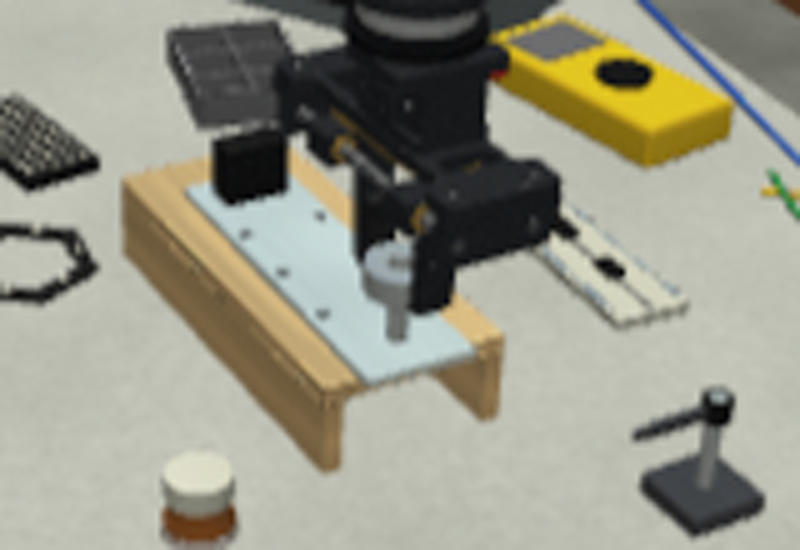

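The crop shows the ring threaded on the post without force. I lower it home and release.

jog_arm(
  turn=[
    [0,0,0],
    [0,0,0],
    [0,0,0],
    [0,0,0],
  ],
  translation=[
    [0,0,0.015],
    [0,0,0.027],
    [0,0,0.032],
    [0,0,0.032],
  ],
  grip=[1,1,1,1],
)

```text
clock: 9.15
tool_pos: [0.5328, -0.0342, 0.0874]
eef_rot: [-0.048, 0.999, -0.0, -0.0]
contact_force: [0.1, -0.4, -1.5]
opening: 0.51
finger_force: 25.0
```

jog_arm(
  turn=[
    [0,0,0],
    [0,0,0],
    [0,0,0],
    [0,0,0],
    [0,0,0],
    [0,0,0],
    [0,0,0],
    [0,0,0],
    [0,0,0],
    [0,0,0],
    [0,0,0],
    [0,0,0],
    [0,0,0],
    [0,0,0],
    [0,0,0],
    [0,0,0],
    [0,0,0],
  ],
  translation=[
    [0,0,0],
    [0,0,0],
    [0,0,0],
    [0,0,0],
    [0,0,-0.04],
    [0,0,-0.1],
    [0.0,0,-0.14],
    [0.042,-0.35,-0.14],
    [0.042,-0.35,-0.14],
    [0.042,-0.35,-0.14],
    [0.042,-0.35,-0.14],
    [0.042,-0.35,-0.14],
    [0.042,-0.35,-0.14],
    [0.042,-0.35,-0.06],
    [0.042,-0.35,-0.023],
    [0.042,-0.35,-0.023],
    [0.042,-0.35,-0.023],
  ],
  grip=[0.4,0.3,0,0,0,0,0,0,0,0,0,0,0,0,0,0,0],
)

```text
clock: 11.28
tool_pos: [0.5259, -0.387, 0.1126]
eef_rot: [-0.048, 0.999, -0.001, 0.001]
contact_force: [0.8, -0.1, 0.5]
opening: 1.001
finger_force: 0.0
```

Run:
```python
from h import *
print(r.get_state()['tool_pos'],r.get_state()['q'])
ringfit('wrist','narrow_mid',.025,.025,.015)
save('wrist','w5.png')
cams.snapshot('side')
for n in ['wide_mid','plate_post_foot','plate_end']:
  for d in models.place_of('side',n)[:2]: print(n,np.round(d['position'],4),round(d['p'],2))
```

```text
[ 0.52592551 -0.38702747  0.11257699] [ 0.7641944   0.92668135 -0.38117087  1.57883003  0.46490816  0.7244834
  1.83671307]
 place [ 0.5234 -0.3879  0.0136] 0.67
wide_mid [ 0.531  -0.0333  0.0751] 0.67
plate_post_foot [ 0.532  -0.035   0.0654] 0.7
plate_post_foot [0.1208 0.4028 0.0062] 0.65
plate_end [ 0.5342 -0.0638  0.0646] 0.98
plate_end [ 0.1728 -0.3469  0.0038] 0.96
```

Run:
```python
from h import *
np.set_printoptions(linewidth=250,precision=4,suppress=True)
ringfit('wrist','narrow_mid',.025,.025,.015)
g=cv2.cvtColor(cv2.imread('pics/w5.png'),cv2.COLOR_BGR2GRAY)
c=proj('wrist',[[.5234,-.3879,.025]])[0].round().astype(int);print(c)
print('cols',np.arange(c[0]-27,c[0]+28,2))
for y in range(c[1]-30,c[1]+26,2): print(y,g[y,c[0]-27:c[0]+28:2])
```

```text
narrow_mid 0.9 [ 0.5239 -0.3891] mismatch 0.113
 place [ 0.522  -0.3903  0.0133] 0.85
[318 209]
cols [291 293 295 297 299 301 303 305 307 309 311 313 315 317 319 321 323 325 327 329 331 333 335 337 339 341 343 345]
179 [151 154 153 154 152 151 146 143 149 147 144 145 145 152 152 151 151 150 151 144 145 153 155 151 151 153 149 150]
181 [154 152 149 151 150 150 150 149 150 146 145 145 130 129 125 139 149 152 152 146 148 155 151 147 152 151 148 151]
183 [152 152 151 149 149 146 146 150 154 139 107  78  83  80  79  83  89 119 138 147 148 154 154 147 148 150 148 149]
185 [149 149 148 149 148 149 144 147 123  83  81  79  80  77  77  82  82  83  87 134 149 151 149 145 150 146 148 151]
187 [145 142 149 146 147 148 146 102  81  80  78  81  80  78  81  81  79  84  87  85 135 152 149 149 150 145 150 151]
189 [149 147 150 149 145 145 134  78  80  84  82  82  84  96 104  89  85  88  88  92  90 143 149 147 145 146 150 147]
191 [154 153 151 149 149 147  90  80  80  97 124 135 134 133 135 133 126 115 103  94  98 129 148 147 145 147 148 149]
193 [151 152 148 151 150 119  73  80 115 131 133 133 135 13
[... 1718 characters left out ...]
2 145 141 145 149 148 145 151 152 149 147 148 142 141 141 143 148 151 149 147 147 149 146 149 152 154 148 145]
225 [155 149 144 148 151 153 147 146 148 148 151 154 150 150 146 148 150 144 144 148 150 151 152 145 148 153 148 150]
227 [155 153 151 155 155 154 151 149 148 152 155 155 152 152 150 147 149 146 145 150 149 150 156 151 151 151 155 151]
229 [154 152 149 151 150 149 150 150 151 154 153 149 148 150 152 151 153 151 147 151 149 148 151 153 152 151 151 153]
231 [153 150 148 147 145 145 144 151 155 153 149 148 148 147 148 150 153 151 150 149 152 150 152 152 149 149 149 151]
233 [151 150 144 147 145 146 144 148 151 152 149 150 150 148 147 148 153 155 153 151 152 149 152 152 151 153 152 149]
```

Run:
```python
from h import *
print(unproj('wrist',[[317.8,206.4],[317.8,190],[317.8,222.5],[317,182.0]],[.025]))
print(unproj('wrist',[[317,182.0]],0.), proj('wrist',[[.5234,-.3879,.025]]),cams.camera_params('wrist')['eye'],r.get_state()['tool_pos'])
```

```text
[[ 0.52104274 -0.38795543  0.025     ]
 [ 0.50773939 -0.3892393   0.025     ]
 [ 0.53459795 -0.38664726  0.025     ]
 [ 0.50148455 -0.39045357  0.025     ]]
[[ 0.50818514 -0.38985208  0.        ]] [[317.58141725 209.22340188]] [ 0.44488274 -0.39553448  0.2361822 ] [ 0.52463882 -0.38671664  0.11086779]
```

jog_arm(
  turn=[
    [0,0,0],
    [0,0,0],
    [0,0,0],
    [0,0,0],
    [0,0,0],
    [0,0,0],
    [0,0,0],
    [0,0,0],
    [0,0,0],
    [0,0,0],
  ],
  translation=[
    [0.0027,-0.0016,0.05],
    [0.0027,-0.0016,0.083],
    [0.0027,-0.0016,0.0885],
    [0.0027,-0.0016,0.0885],
    [0.0027,-0.0016,0.0885],
    [0.0027,-0.0016,0.0885],
    [0.0027,-0.0016,0.0885],
    [0.0027,-0.0016,0.0885],
    [0.0027,-0.0016,0.0885],
    [0.0027,-0.0016,0.0885],
  ],
  grip=[0,0,0,1,1,1,1,1,1,1],
  force=20,
)

```text
clock: 13.08
tool_pos: [0.5221, -0.3885, 0.0222]
eef_rot: [-0.048, 0.999, 0.0, -0.0]
contact_force: [-0.7, -0.3, 1.3]
opening: 0.327
finger_force: 20.0
```

jog_arm(
  turn=[
    [0,0,0],
    [0,0,0],
    [0,0,0],
    [0,0,0],
    [0,0,0],
    [0,0,0],
    [0,0,0],
    [0,0,0],
    [0,0,0],
    [0,0,0],
    [0,0,0],
    [0,0,0],
  ],
  translation=[
    [0,0,-0.05],
    [0,0,-0.11],
    [0,0,-0.17],
    [0,0,-0.218],
    [-0.0446,0.3515,-0.218],
    [-0.0446,0.3515,-0.218],
    [-0.0446,0.3515,-0.218],
    [-0.0446,0.3515,-0.218],
    [-0.0446,0.3515,-0.218],
    [-0.0446,0.3515,-0.218],
    [-0.0446,0.3515,-0.218],
    [-0.0446,0.3515,-0.218],
  ],
  grip=[1,1,1,1,1,1,1,1,1,1,1,1],
)

```text
clock: 14.58
tool_pos: [0.5325, -0.0354, 0.24]
eef_rot: [-0.048, 0.999, -0.001, -0.0]
contact_force: [0.1, -1.0, -0.9]
opening: 0.329
finger_force: 20.0
```

Run:
```python
from h import *
np.set_printoptions(linewidth=250,precision=4,suppress=True)
im=save('wrist','w6.png')
s=r.get_state();print(s['tool_pos'],s['eef_rot'],s['opening'])
g=cv2.cvtColor(cv2.imread('pics/w6.png'),cv2.COLOR_BGR2GRAY)
print('cols',np.arange(284,356,2))
for y in range(232,300,2): print(y,g[y,284:356:2])
z=.003
print('pred top centre',proj('wrist',s['tool_pos']+[0,0,z]),'1mm x,y',proj('wrist',s['tool_pos']+[[0.001,0,z],[0,.001,z]]))
t=np.linspace(0,2*np.pi,60)
for rad in (.008,.015):
    P=proj('wrist',s['tool_pos']+np.c_[rad*np.cos(t),rad*np.sin(t),0*t+z]); print(rad,P.min(0),P.max(0))
print('post rows/cols'); 
for y in range(176,212,2): print(y,g[y,296:336])
```

```text
[ 0.5325 -0.0362  0.2399] [-0.047   0.9989 -0.0006 -0.0004] 0.3313336210225775
cols [284 286 288 290 292 294 296 298 300 302 304 306 308 310 312 314 316 318 320 322 324 326 328 330 332 334 336 338 340 342 344 346 348 350 352 354]
232 [158 161 160 165 164 163 164 162 161 167 156 160 147 135 117 104  96  89  84  92 129 145 158 160 158 162 159 164 164 160 163 162 164 165 163 161]
234 [163 163 162 163 163 164 162 161 162 166 166 113  89  88  86  87  88  86  86  86  87  91  98 135 153 158 159 159 166 165 164 165 167 167 166 161]
236 [162 162 163 161 163 160 163 164 163 138  92  85  86  87  84  86  82  85  84  87  86  88  89  90  97 147 162 164 162 164 163 162 167 164 164 162]
238 [ 77  73  78  78 149 164 165 162 106  85  81  87  83  88  85  85  85  84  85  86  88  87  91  91  93  96 144 164 166 163 109  74  77  75  74  72]
240 [ 39  40  37  41 139 161 165 108  84  84  86  87  86  87  84  87  85  88  84  85  87  88  90  91  90  92  98 144 167 159  79  41  44  38  41  45]
242 [ 39  37  41  43 121 161 137  81  87  86  84  85  87  86  86  85  84  86  86  84  88  89  90  91  91  93  97  99 144
[... 6713 characters left out ...]
148 147 146 145 144 146 151 159 163]
204 [170 172 170 171 171 171 173 170 173 170 165 158 155 150 146 147 149 147 146 146 145 146 144 145 144 146 147 143 146 147 146 148 149 150 155 162 158 169 172 172]
206 [169 169 170 172 170 172 171 169 171 171 171 171 174 172 165 161 153 151 151 151 148 150 148 147 148 146 146 146 146 153 153 154 162 161 167 170 170 172 170 172]
208 [171 173 171 171 173 172 172 172 171 171 171 172 171 173 173 175 172 171 173 171 170 170 169 167 167 167 165 172 172 172 173 173 173 171 172 171 172 173 173 171]
210 [173 172 170 171 172 172 172 172 172 172 172 172 172 172 170 173 172 172 171 173 171 172 172 171 172 173 171 169 171 172 172 170 171 171 170 170 171 172 169 171]
```

jog_arm(
  turn=[
    [0,0,0],
    [0,0,0],
    [0,0,0],
    [0,0,0],
    [0,0,0],
    [0,0,0],
    [0,0,0],
  ],
  translation=[
    [0.0014,0.0015,0.05],
    [0.0014,0.0015,0.08],
    [0.0014,0.0015,0.09],
    [0.0014,0.0015,0.097],
    [0.0014,0.0015,0.104],
    [0.0014,0.0015,0.11],
    [0.0014,0.0015,0.11],
  ],
  grip=[1,1,1,1,1,1,1],
)

```text
clock: 15.5
tool_pos: [0.5312, -0.033, 0.1302]
eef_rot: [-0.048, 0.999, 0.0, 0.0]
contact_force: [0.3, 0.1, -1.0]
opening: 0.33
finger_force: 20.0
```

jog_arm(
  turn=[
    [0,0,0],
    [0,0,0],
    [0,0,0],
    [0,0,0],
  ],
  translation=[
    [0,-0.001,0.01],
    [0,-0.001,0.018],
    [0,-0.001,0.0232],
    [0,-0.001,0.0232],
  ],
  grip=[1,1,1,1],
)

```text
clock: 16.0
tool_pos: [0.5312, -0.0339, 0.1066]
eef_rot: [-0.048, 0.999, 0.0, -0.0]
contact_force: [0.4, -0.8, -0.6]
opening: 0.33
finger_force: 20.0
```

Run:
```python
from h import *
s=r.get_state(); print(s['tool_pos'],s['contact_force'],s['opening'])
save('side','s2.png')
for n in ['narrow_mid','wide_mid','plate_end','plate_post_foot','plate_handle','gauge_tip']:
  for d in models.place_of('side',n)[:2]: print(n,np.round(d['position'],4),round(d['p'],2))
```

```text
[ 0.53118856 -0.03387614  0.10658064] [ 0.4138031  -0.83984405 -0.58740566] 0.3301188095157889
narrow_mid [ 6.156e-01  4.102e-01 -1.000e-04] 0.6
narrow_mid [ 0.538  -0.0295  0.097 ] 0.48
wide_mid [ 0.5333 -0.031   0.0737] 0.42
plate_end [ 0.1764 -0.3464  0.0048] 0.9
plate_end [ 0.5342 -0.0623  0.0697] 0.67
plate_post_foot [ 0.5303 -0.0367  0.0648] 0.93
plate_post_foot [0.1195 0.4006 0.0058] 0.87
plate_handle [0.5151 0.1516 0.0889] 0.9
plate_handle [0.2715 0.3019 0.0261] 0.71
gauge_tip [0.7308 0.0901 0.0043] 0.75
gauge_tip [ 0.5332 -0.0312  0.075 ] 0.7
```

jog_arm(
  turn=[
    [0,0,0],
    [0,0,0],
    [0,0,0],
    [0,0,0],
    [0,0,0],
    [0,0,0],
    [0,0,0],
    [0,0,0],
    [0,0,0],
    [0,0,0],
    [0,0,0],
  ],
  translation=[
    [0,0,0],
    [0,0,0],
    [0,0,0],
    [0,0,0],
    [0,0,-0.045],
    [0,0,-0.095],
    [-0.003,0.06,-0.095],
    [-0.003,0.12,-0.095],
    [-0.003,0.186,-0.095],
    [-0.003,0.186,-0.095],
    [-0.003,0.186,-0.095],
  ],
  grip=[0.55,0.4,0,0,0,0,0,0,0,0,0],
)

```text
clock: 17.73
tool_pos: [0.5162, 0.1511, 0.2019]
eef_rot: [-0.048, 0.999, -0.0, -0.0]
contact_force: [-0.0, -1.2, -0.5]
opening: 1.002
finger_force: 0.0
```

Run:
```python
from h import *
np.set_printoptions(linewidth=250,precision=4,suppress=True)
s=r.get_state(); print(s['tool_pos'],s['opening'])
im=save('wrist','w7.png')
for n in ['plate_handle','plate','riser','gauge_tip','narrow_mid','wide_mid']:
  for d in models.place_of('wrist',n)[:1]: print('wrist',n,np.round(d['position'],4),round(d['p'],2),proj('wrist',d['position'])[0].round())
cams.snapshot('side')
for n in ['narrow_mid','wide_mid','plate_end','gauge_tip','plate_handle','riser']:
  for d in models.place_of('side',n)[:2]: print(n,np.round(d['position'],4),round(d['p'],2))
cams.snapshot('top')
for n in ['narrow_mid','wide_mid','plate_end','gauge_tip','plate_handle','riser']:
  for d in models.place_of('top',n)[:2]: print('top',n,np.round(d['position'],4),round(d['p'],2))
a=im[:,:,::-1]; b=cv2.imread('pics/s2.png'); b=cams.snapshot('side')[:,:,::-1]; b=cv2.resize(b[140:270,270:430],(640,520))[:200+200]
cv2.imwrite('pics/comb.png',cv2.resize(np.vstack([a,b]),(480,600)))
```

```text
[0.5162 0.1511 0.2019] 1.0022102408673483
wrist plate_handle [0.5185 0.1482 0.0875] 0.63 [318. 201.]
wrist plate [0.5245 0.0541 0.0582] 0.63 [221. 189.]
wrist gauge_tip [ 0.6115 -0.1636  0.0619] 0.83 [  9. 251.]
wrist narrow_mid [ 0.5325 -0.0338  0.0977] 0.8 [100. 202.]
wrist wide_mid [ 0.5304 -0.034   0.0777] 0.91 [115. 192.]
narrow_mid [ 0.5392 -0.0319  0.0992] 0.46
wide_mid [ 0.5252  0.0809 -0.0016] 0.54
wide_mid [ 0.5292 -0.0326  0.075 ] 0.48
plate_end [ 0.1748 -0.3465  0.0073] 0.7
plate_end [ 0.5359 -0.0636  0.0657] 0.62
gauge_tip [ 0.3956 -0.0832 -0.0032] 0.73
gauge_tip [ 0.6101 -0.168   0.0658] 0.71
plate_handle [ 0.3847 -0.3206  0.0226] 0.87
plate_handle [0.2754 0.3005 0.0278] 0.87
riser [ 0.5275  0.0781 -0.0016] 0.93
top narrow_mid [ 0.6137 -0.1621  0.0639] 0.47
top wide_mid [ 0.3933 -0.0796 -0.0043] 0.71
top plate_end [ 0.1706 -0.3542  0.0052] 0.91
top plate_end [0.0938 0.4231 0.0016] 0.56
top gauge_tip [ 0.6124 -0.1635  0.062 ] 0.7
top plate_handle [ 0.3866 -0.3182  0.0226] 0.85
top plate_handle [0.2755 0.2985 0.0257] 0.74
```

View pics/comb.png

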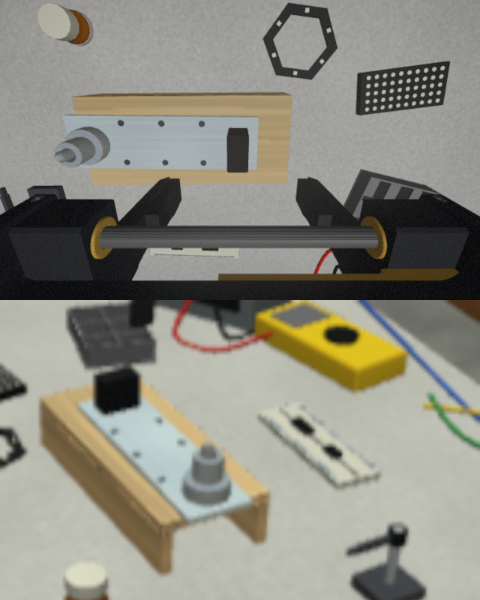

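Both rings are stacked home with the post tip showing (lower half, 205,455), and the handle sits between the fingers (238,150 in the upper half). I grasp the handle.

jog_arm(
  turn=[
    [0,0,0],
    [0,0,0],
    [0,0,0],
    [0,0,0],
    [0,0,0],
    [0,0,0],
    [0,0,0],
    [0,0,0],
    [0,0,0],
    [0,0,0],
    [0,0,0],
    [0,0,0],
  ],
  translation=[
    [-0.0006,-0.0022,0.055],
    [-0.0006,-0.0022,0.1],
    [-0.0006,-0.0022,0.112],
    [-0.0006,-0.0022,0.113],
    [-0.0006,-0.0022,0.113],
    [-0.0006,-0.0022,0.113],
    [-0.0006,-0.0022,0.113],
    [-0.0006,-0.0022,0.113],
    [-0.0006,-0.0022,0.113],
    [-0.0006,-0.0022,0.113],
    [-0.0006,-0.0022,0.113],
    [-0.0006,-0.0022,0.113],
  ],
  grip=[0,0,0,0.2,0.4,0.5,0.6,0.7,0.8,1,1,1],
  force=40,
)

```text
clock: 20.32
tool_pos: [0.5172, 0.1496, 0.0891]
eef_rot: [-0.048, 0.999, 0.0, 0.0]
contact_force: [-0.1, 1.6, 1.2]
opening: 0.27
finger_force: 40.0
```

Run:
```python
from h import *
s=r.get_state(); print(s['tool_pos'],s['contact_force'],s['moment'],s['opening'],s['q'])
for c in ('side','top'):
  cams.snapshot(c)
  for n in ['plate_end','gauge_tip','plate_post_foot','narrow_mid']:
    for d in models.place_of(c,n)[:3]: print(c,n,np.round(d['position'],4),round(d['p'],2))
```

```text
[0.51719946 0.14963091 0.08905491] [-0.13924441  1.63687451  1.20087624] [ 0.25086546  0.00777275 -0.13940373] 0.27034716490045935 [-0.22296947  0.8500133  -0.24140237  1.94900314  0.48041939  0.3980109
  0.83516346]
side plate_end [ 0.5328 -0.0654  0.0669] 0.86
side plate_end [0.0966 0.4201 0.002 ] 0.78
side plate_end [ 0.1746 -0.3485  0.0055] 0.58
side gauge_tip [ 0.6082 -0.166   0.0657] 0.86
side gauge_tip [ 0.5332 -0.0358  0.0709] 0.49
side plate_post_foot [0.1192 0.3991 0.0053] 0.97
side plate_post_foot [ 0.2043 -0.3467  0.0051] 0.87
side plate_post_foot [ 0.5303 -0.0355  0.0637] 0.73
side narrow_mid [ 0.5335 -0.0338  0.0977] 0.42
top plate_end [0.0925 0.4222 0.0013] 0.95
top plate_end [ 0.5308 -0.0607  0.0614] 0.82
top plate_end [ 0.1732 -0.3538  0.0026] 0.59
top gauge_tip [ 0.6102 -0.163   0.0614] 0.66
top gauge_tip [ 0.6112 -0.1674  0.0013] 0.46
top gauge_tip [ 0.5307 -0.0635  0.0598] 0.33
top plate_post_foot [ 0.2042 -0.3523  0.0034] 0.88
top plate_post_foot [0.1175 0.4037 0.0048] 0.72
top plate_post_foot [ 0.5309 -0.0351  0.0634] 0.54
top narrow_mid [ 0.5327 -0.0336  0.0944] 0.38
```

jog_arm(
  turn=[
    [0,0,0],
    [0,0,0],
    [0,0,0],
    [0,0,0],
    [0,0,0],
    [0,0,0],
    [0,0,0],
    [0,0,0],
    [0,0,0],
    [0,0,0],
    [0,0,0],
  ],
  translation=[
    [0,-0.002,0.001],
    [0,-0.006,0.0015],
    [0,-0.012,0.0015],
    [0,-0.018,0.0015],
    [0,-0.024,0.0015],
    [0,-0.03,0.0015],
    [0,-0.036,0.0015],
    [0,-0.042,0.0015],
    [0,-0.047,0.0015],
    [0,-0.05,0.0015],
    [0,-0.05,0.0015],
  ],
  grip=[1,1,1,1,1,1,1,1,1,1,1],
)

```text
clock: 22.2
tool_pos: [0.5236, 0.1038, 0.089]
eef_rot: [-0.05, 0.999, 0.003, 0.003]
contact_force: [-0.4, 8.7, 10.6]
opening: 0.27
finger_force: 40.1
```

jog_arm(
  turn=[
    [0,0,0],
    [0,0,0],
    [0,0,0],
    [0,0,0],
    [0,0,0],
    [0,0,0],
    [0,0,0],
    [0,0,0],
    [0,0,0],
    [0,0,0],
  ],
  translation=[
    [0.001,-0.004,-0.0005],
    [0.001,-0.01,-0.0005],
    [0.001,-0.016,-0.0005],
    [0.001,-0.022,-0.0005],
    [0.001,-0.028,-0.0005],
    [0.001,-0.034,-0.0005],
    [0.001,-0.04,-0.0005],
    [0.001,-0.045,-0.0005],
    [0.001,-0.045,-0.0005],
    [0.001,-0.045,-0.0005],
  ],
  grip=[1,1,1,1,1,1,1,1,1,1],
)

```text
clock: 23.45
tool_pos: [0.5266, 0.0574, 0.0891]
eef_rot: [-0.05, 0.999, 0.002, 0.002]
contact_force: [-0.4, 6.2, 7.7]
opening: 0.273
finger_force: 40.0
```

Run:
```python
from h import *
np.set_printoptions(linewidth=200,precision=4,suppress=True)
s=r.get_state(); print(s['tool_pos'],s['eef_rot'],s['contact_force'])
for c in ('side','top','wrist'):
  im=save(c,'e1_%s.png'%c)
  for n in ['plate_end','gauge_tip','plate_handle','narrow_mid','wide_mid']:
    for d in models.place_of(c,n)[:3]:
      p=np.array(d['position'])
      if p[0]>.45: print(c,n,p.round(4),round(d['p'],2),proj(c,p)[0].round(1))
a=cv2.imread('pics/e1_side.png')[175:275,290:430]; b=cv2.imread('pics/e1_top.png')[140:220,290:402]
cv2.imwrite('pics/comb2.png',np.hstack([cv2.resize(a,(400,286),interpolation=cv2.INTER_CUBIC),cv2.resize(b,(400,286),interpolation=cv2.INTER_CUBIC)]))
```

```text
[0.5266 0.0574 0.0891] [-0.0495  0.9988  0.0019  0.0019] [-0.3698  6.2234  7.7494]
side plate_end [ 0.5459 -0.1566  0.0639] 0.64 [362.6 227.7]
side gauge_tip [ 0.6117 -0.1671  0.0652] 0.84 [386.3 224. ]
side plate_handle [0.5211 0.0552 0.0867] 0.71 [321.9 183.3]
side narrow_mid [ 0.5515 -0.124   0.0968] 0.54 [359.6 210.4]
side wide_mid [ 0.5428 -0.1254  0.0732] 0.53 [356.3 218.6]
top plate_end [ 0.546  -0.1556  0.0633] 0.59 [364.5 183.5]
top gauge_tip [ 0.6112 -0.1632  0.0644] 0.69 [366.  163.2]
top plate_handle [0.525  0.0559 0.0882] 0.54 [296.7 189.7]
top narrow_mid [ 0.5433 -0.1247  0.0934] 0.47 [355.5 182.3]
top wide_mid [ 0.5452 -0.1247  0.073 ] 0.56 [354.9 183.3]
wrist plate_handle [0.5279 0.0571 0.088 ] 0.96 [319.  272.9]
```

View pics/comb2.png

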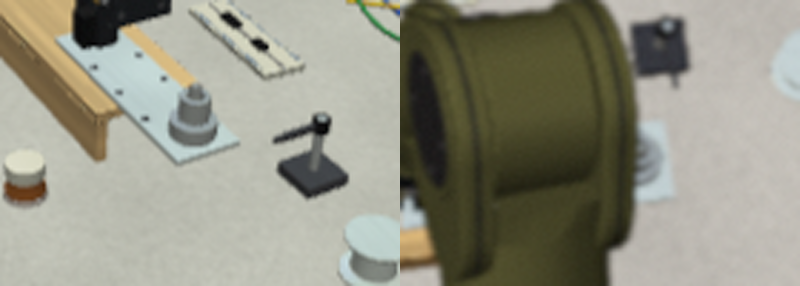

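The crops show the plate still short of the pointer. I measure the gap in both views at sub-pixel level.

Run:
```python
from h import *
np.set_printoptions(linewidth=250,precision=4,suppress=True)
g=cv2.cvtColor(cv2.imread('pics/e1_top.png'),cv2.COLOR_BGR2GRAY)
print('top tip cols 360-374'); 
for y in range(154,168): print(y,g[y,358:376])
print('edge'); 
for y in range(174,198,2): print(y,g[y,358:376])
s=cv2.cvtColor(cv2.imread('pics/e1_side.png'),cv2.COLOR_BGR2GRAY)
print('side tip cols 380..406')
for y in range(214,230): print(y,s[y,380:406])
print('side plate end cols 340-376')
for y in range(218,236): print(y,s[y,342:378])
```

```text
top tip cols 360-374
154 [ 54  54  57  58  60  57  53  55  55  56  54  66 111 162 184 188 190 190]
155 [ 56  54  54  55  55  53  52  54  55  55  54  62 105 158 183 188 190 189]
156 [ 55  53  54  56  55  53  52  54  55  56  52  58 101 156 182 186 185 187]
157 [ 56  55  57  56  56  54  54  52  52  55  53  56  93 150 179 183 182 183]
158 [ 55  54  55  55  54  55  51  51  53  51  49  51  89 142 175 182 183 184]
159 [ 52  48  48  49  49  53  55  53  51  52  60  76 113 156 178 185 184 186]
160 [ 62  61  62  74  85  94  96  83  68  79 108 134 158 178 188 187 186 187]
161 [111 117 121 134 151 161 157 132 101 111 151 174 182 189 189 188 187 188]
162 [169 169 168 174 181 185 182 162 122 124 165 187 190 189 189 189 188 188]
163 [188 185 185 184 185 186 187 170 132 125 164 186 189 188 188 187 188 189]
164 [189 187 185 185 184 185 184 173 152 144 169 186 188 189 187 188 189 187]
165 [186 186 186 186 187 187 185 182 176 174 182 188 189 189 190 189 188 188]
166 [186 186 185 188 189 188 187 185 185 186 188 189 190 191 192 191 189 188]
167 [188 189 188 186 190 189 187 186 186 187 185 189 190 190 192 
[... 4764 characters left out ...]
152 138 142 144 161 175 176 184 188 190 191 192 190 189 187 186 187 188 189 190 190 191 190 190 190]
232 [187 189 190 189 188 186 186 186 174 143 142 144 160 175 179 189 193 193 190 188 190 188 188 188 188 189 188 188 190 190 189 190 191 192 192 190]
233 [187 189 189 187 187 187 186 185 186 175 175 175 188 192 192 191 190 192 192 191 190 187 187 187 189 189 189 189 190 188 188 188 190 191 192 190]
234 [186 187 186 186 188 189 187 186 186 188 190 190 190 188 188 187 187 187 189 189 188 187 186 184 187 189 189 189 190 189 189 190 191 191 192 191]
235 [185 185 186 186 188 188 186 184 184 186 188 188 187 188 188 186 184 185 185 188 189 188 184 183 184 187 188 190 192 190 189 189 190 191 192 189]
```

Run:
```python
from h import *
np.set_printoptions(precision=4,suppress=True)
th=.085; ax=np.array([np.cos(th),np.sin(th),0]); ay=np.array([-np.sin(th),np.cos(th),0])
for c,tip,e in (('side',[385.2,223.7],[[352.2,230.5],[372.6,223.4]]),('top',[366.5,164.6],[[364.2,175],[366.3,191]])):
    X=unproj(c,[tip]+e,.066); print(c,X,'riser xy',np.c_[X@ax,X@ay]); m=(X[1]+X[2])/2; print('remaining mm',1000*(m-X[0])@ay,'edge yaw',np.arctan2(*(X[2]-X[1])[[1,0]]))
```

```text
side [[ 0.6089 -0.1659  0.066 ]
 [ 0.5135 -0.1595  0.066 ]
 [ 0.5783 -0.1523  0.066 ]] riser xy [[ 0.5926 -0.217 ]
 [ 0.4981 -0.2025]
 [ 0.5632 -0.2008]]
remaining mm 15.30308498838627 edge yaw 0.11077422985002314
top [[ 0.6063 -0.1643  0.066 ]
 [ 0.5728 -0.1556  0.066 ]
 [ 0.5214 -0.16    0.066 ]] riser xy [[ 0.5901 -0.2152]
 [ 0.5575 -0.2037]
 [ 0.5059 -0.2036]]
remaining mm 11.539976837069947 edge yaw -3.057622417777962
```

jog_arm(
  turn=[
    [0,0,0],
    [0,0,0],
    [0,0,0],
    [0,0,0],
    [0,0,0],
    [0,0,0],
  ],
  translation=[
    [0,-0.004,0],
    [0,-0.008,0],
    [0,-0.011,0],
    [0,-0.013,0],
    [0,-0.013,0],
    [0,-0.013,0],
  ],
  grip=[1,1,1,1,1,1],
)

```text
clock: 25.1
tool_pos: [0.5278, 0.0453, 0.0891]
eef_rot: [-0.05, 0.999, 0.002, 0.002]
contact_force: [-0.3, 9.2, 8.0]
opening: 0.269
finger_force: 40.0
```

Run:
```python
from h import *
np.set_printoptions(linewidth=250,precision=4,suppress=True)
s=r.get_state(); print(s['tool_pos'],s['eef_rot'],s['contact_force'])
for c in ('side','top'):
  im=save(c,'e2_%s.png'%c)
  for n in ['plate_end','gauge_tip','narrow_mid','wide_mid','plate']:
    for d in models.place_of(c,n)[:3]:
      p=np.array(d['position'])
      if p[0]>.45: print(c,n,p.round(4),round(d['p'],2))
g=cv2.cvtColor(cv2.imread('pics/e2_side.png'),cv2.COLOR_BGR2GRAY)
for y in range(222,240): print(y,g[y,344:390])
g=cv2.cvtColor(cv2.imread('pics/e2_top.png'),cv2.COLOR_BGR2GRAY)
print('top')
for y in range(168,200,2): print(y,g[y,360:378])
```

```text
[0.5278 0.0453 0.0891] [-0.0499  0.9988  0.0024  0.002 ] [-0.3295  9.1649  7.979 ]
side plate_end [ 0.5475 -0.1686  0.0652] 0.83
side gauge_tip [ 0.6109 -0.1694  0.0679] 0.86
side narrow_mid [ 0.5503 -0.1365  0.0961] 0.56
side wide_mid [ 0.5458 -0.139   0.0736] 0.67
side plate [ 0.5306 -0.0523  0.0555] 0.63
top plate_end [ 0.5469 -0.1665  0.0639] 0.44
top gauge_tip [ 0.6112 -0.1657  0.0669] 0.48
top narrow_mid [ 0.5463 -0.1371  0.0948] 0.53
top wide_mid [ 0.5457 -0.1381  0.0697] 0.45
222 [199 202 203 202 201 201 202 135  90  88 120 139 154 159 165 166 165 155 161 161 163 152 136 116 124 193 205 203 196 191 188 187 188 190 190 189 188 188 190 189 188 177 149 126 105  65]
223 [173 199 205 203 202 202 201 146  95  89  95 106 124 131 139 145 148 146 144 142 136 124 103  92 131 195 205 205 204 196 190 187 190 190 190 188 188 188 188 188 188 148  81  57  51  46]
224 [133 173 200 203 203 202 203 148  96  90  95  98 101 104 106 115 117 118 116 113 104 100  96  89 146 198 205 205 205 203 196 190 188 188 188 189 188 186 185 185 185 129  63  83  90 109]
225 [139 132 174 200 204 204 203 177 131 
[... 3360 characters left out ...]
82 [ 53  61  87 133 154 155 161 177 191 191 187 186 186 189 190 189 187 189]
184 [ 54  71 100 130 140 145 162 185 198 194 187 188 189 192 193 191 190 186]
186 [ 55  65  92 117 140 154 169 190 202 195 189 189 188 187 187 187 189 186]
188 [ 57  84 128 148 154 168 185 199 202 198 189 188 189 187 188 187 188 188]
190 [ 59  81 121 151 175 192 202 203 203 199 193 188 188 187 188 187 187 186]
192 [ 64 111 172 199 205 204 203 202 203 201 194 187 185 187 188 187 188 187]
194 [ 72 120 171 193 196 197 197 196 194 191 184 182 183 184 187 188 189 188]
196 [ 72 115 157 175 177 176 178 173 173 176 178 181 184 186 188 189 189 189]
198 [ 82 128 168 182 184 185 184 183 185 185 185 183 185 184 186 184 185 188]
```

Run:
```python
from h import *
th=.085; ay=np.array([-np.sin(th),np.cos(th),0])
for c,tip,e in (('side',[385.2,223.7],[[354.7,232.7],[375,226.2]]),('top',[366.5,164.6],[[368.1,175],[370,191]])):
    X=unproj(c,[tip]+e,.066); m=(X[1]+X[2])/2; print(c,'mid',m.round(4),'remaining mm',(1000*(m-X[0])@ay).round(1))
# riser yaw from masks
for c in ('side','top'):
    pass
p=np.array([.5278,.0453]);a=2*.0499;print('kin end',p+.215*np.array([np.sin(a),-np.cos(a)]))
```

```text
side mid [ 0.5466 -0.1677  0.066 ] remaining mm 3.5
top mid [ 0.5468 -0.1697  0.066 ] remaining mm -0.3
kin end [ 0.5492214  -0.16863018]
```

Run:
```python
from h import *
p=cams.camera_params('wrist'); s=r.get_state(); R0=R.from_quat(s['eef_rot'])
R1=R.from_quat([-.048,.9988,0,-.0005]); q=dict(p)
q['eye']=R1.apply(R0.inv().apply(p['eye']-s['tool_pos']))+[.5294,-.0322,.2394]; q['orientation']=(R1*R0.inv()*R.from_quat(p['orientation'])).as_quat()
im=cv2.imread('pics/w4.png').astype(float); sat=cv2.GaussianBlur(im[:,:,2]-im[:,:,0],(0,0),.8)  # R-B
L=[];F=[]
for x in list(range(320,530,8)):
    col=sat[100:160,x]; k=np.where(col>35)[0]
    if len(k): L.append((x,100+k[0]))
    col=sat[200:250,x]; k=np.where(col>35)[0]
    if len(k) and x>375 and x<520: F.append((x,200+k[-1]))
for A in (L,F):
    A=np.array(A,float); X=unproj('wrist',A,.06,q); f=np.polyfit(X[:,1],X[:,0],1); res=X[:,0]-np.polyval(f,X[:,1]); print(A[[0,-1]],'yaw',-np.arctan(f[0]),res.std(),len(A))
```

```text
[[320. 128.]
 [528. 127.]] yaw 0.10332403849503631 0.00038471934106972823 27
[[376. 233.]
 [512. 233.]] yaw 0.09548295168354494 6.671610070811202e-17 18
```

jog_arm(
  turn=[
    [0,0,0],
    [0,0,0],
    [0,0,0],
    [0,0,0],
    [0,0,0],
  ],
  translation=[
    [0,-0.002,0],
    [0,-0.0035,0],
    [0,-0.0035,0],
    [0,-0.0035,0],
    [0,-0.0035,0],
  ],
  grip=[1,1,1,1,1],
)

```text
clock: 26.32
tool_pos: [0.5281, 0.0421, 0.0891]
eef_rot: [-0.05, 0.999, 0.003, 0.002]
contact_force: [-0.7, 8.9, 8.4]
opening: 0.265
finger_force: 40.0
```

Run:
```python
from h import *
np.set_printoptions(linewidth=250,precision=4,suppress=True)
s=r.get_state(); print(s['tool_pos'],s['eef_rot'],s['contact_force'])
th=.099; ay=np.array([-np.sin(th),np.cos(th),0])
for k in range(2):
  for c in ('side','top'):
    cams.snapshot(c); D={}
    for n in ['plate_end','gauge_tip','narrow_mid','wide_mid','plate_post_foot']:
      for d in models.place_of(c,n)[:3]:
        p=np.array(d['position'])
        if p[0]>.45 and n not in D and p[2]>.04: D[n]=p; print(c,n,p.round(4),round(d['p'],2))
    if 'plate_end' in D and 'gauge_tip' in D: print('rem',(D['plate_end']-D['gauge_tip'])@ay*1000)
a=2*abs(s['eef_rot'][0]); e=s['tool_pos'][:2]+.215*np.array([np.sin(a),-np.cos(a)]); print('kin end',e,'rem',(e-[.6108,-.1655])@ay[:2]*1000)
save('side','e3.png'); g=cv2.cvtColor(cv2.imread('pics/e3.png'),cv2.COLOR_BGR2GRAY)
for y in range(224,238): print(y,g[y,350:390])
```

```text
[0.5281 0.0421 0.0891] [-0.05    0.9987  0.0026  0.002 ] [-0.6613  8.9241  8.4288]
side plate_end [ 0.5478 -0.17    0.0648] 0.89
side gauge_tip [ 0.6121 -0.166   0.0649] 0.97
side narrow_mid [ 0.5488 -0.1411  0.0965] 0.49
side wide_mid [ 0.5494 -0.1377  0.0952] 0.68
side plate_post_foot [ 0.5439 -0.1458  0.0636] 0.72
rem 2.374892718878752
top plate_end [ 0.547  -0.1691  0.0626] 0.57
top gauge_tip [ 0.6123 -0.1653  0.0645] 0.41
top wide_mid [ 0.5476 -0.1368  0.0754] 0.46
top plate_post_foot [ 0.5441 -0.1417  0.0638] 0.68
rem 2.672751781844625
side plate_end [ 0.5441 -0.1701  0.0649] 0.69
side gauge_tip [ 0.611  -0.1653  0.0652] 0.69
side narrow_mid [ 0.5524 -0.1391  0.0944] 0.63
side wide_mid [ 0.5441 -0.1395  0.0748] 0.66
side plate_post_foot [ 0.5399 -0.1455  0.0643] 0.92
rem 1.8357896610377242
top plate_end [ 0.5485 -0.1691  0.0604] 0.44
top gauge_tip [ 0.6132 -0.1623  0.0641] 0.45
top wide_mid [ 0.5452 -0.1417  0.0709] 0.56
top plate_post_foot [ 0.5463 -0.1411  0.0605] 0.63
rem -0.37186173932175665
kin end [ 0.5496 -0.1718] rem -0.23930321114238604
224 [201 190 124  89  91  96 100
[... 1591 characters left out ...]
187 186 186 186 188 174  84  42  56]
234 [187 188 176 141 135 178 173 151 147 144 142 159 172 173 183 185 187 189 190 189 191 190 190 190 191 192 193 191 189 188 188 189 188 187 187 188 160  76  35  41]
235 [185 186 187 174 139 145 145 144 157 170 173 186 190 188 185 183 184 186 189 190 192 190 189 189 191 191 191 190 188 188 189 189 188 187 186 188 177 107  48  36]
236 [183 184 187 188 174 166 175 176 185 187 186 188 189 189 187 186 187 187 188 190 191 190 187 187 188 191 190 188 186 186 187 188 186 185 185 188 189 163 101  50]
237 [184 185 186 189 191 191 193 192 188 188 187 188 189 188 188 189 191 191 189 188 187 187 186 186 186 188 188 186 184 187 188 186 186 185 185 187 187 188 162 119]
```

```bash
python3 -c "
from h import *
print(r.get_state()['tool_pos'],r.get_state()['finger_force']); print(r.finish_job())"
```

```text
[0.52814568 0.04206434 0.08911045] 40.01289255917072
the job is handed in; nothing more can be done
None
```

I handed the job in with both spacers home on the post, wide below narrow, and the plate's leading end at the pointer mark. My last measurements put it between 0.4 mm past and 2.7 mm short. The gripper is still holding the plate steady by its handle, and the clock was at about 27 s of the 69 s allowed. The hand-in call gave no verdict.

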